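# Stir the bead sample and slide it into the lens head's notch

## Robot

A 6-joint arm with a two-finger parallel gripper is mounted at the origin on a cart in front of the work surface, level with it; the furniture and walls round the work are solid. World frame = base frame: x ahead of the robot, y to its left, z up, the work surface at z = 0. Lengths are in mm, angles in degrees, forces in N, time in s.
With the tool pointing down it reaches from about 425 to 950 mm from the base axis. Payload 3.5 kg.
Tool frame: the origin (TCP) lies at the very end of the fingers, on their centre line; the grasp point (between the pads) lies 19 mm behind it (arm.tcp_to_grasp is the distance from the TCP to the grasp point, in mm); z points along the fingers, y is the line along which they close (so a half turn about z gives the same grasp; the last joint's range is limited). The gripper opens to 85 mm and grips with 20 to 120 N. Pads are 22 mm wide; open, the fingers measure 114 mm over their backs; the gripper's body (76 mm by 85 mm) begins 54 mm behind the grasp point. The pads swing forward as they close: fully open they stand 13 mm farther back than shut.
Start: joints at [67.494, 16.404, 90.338, -0, 73.258, -8.594], TCP at [162.248, 655.196, 231.325] pointing down, gripper open.
Joint ranges: [-158.93, 158.93], [-51.34, 127.21], [12.03, 142.37], [-87.48, 267.48], [13.55, 161.25], [-162.69, 162.69]. Speed limits (degrees/s): [159.86, 159.86, 180, 180, 180, 180].

## Interface

Orientations are given as [roll, pitch, yaw] about the fixed x, y, z axes, in that order (R = Rz(yaw) Ry(pitch) Rx(roll)).
In Python, from cell import arm, eyes, spotter gives the robot as it stands.
- The arm moves only by the tool move_arm, never from a script. Its argument "rows" is a list of rows, each a list of 6 numbers: the shift along the tool's x, y, z in m, then the turn, a rotation vector about the tool's x, y, z in degrees. In form: [[x, y, z, ax, ay, az], ...]. A call has 1 to 5 rows; each row is the pose to reach, as a shift and turn from the pose commanded when the call began, along the tool's axes at that moment; what a row does not reach only later rows make up. A row lasts 1/12 s, in which the tool goes at most 41.7 mm and 7.16 degrees, less where a joint would pass 70% of its speed; a pose out of reach is approached as far as the arm can. A call with a gripper value outside its range is refused whole. "grip" is the opening, from 0 (shut) to 1 (fully open), set as the call begins (left out, the last holds). The fingers move at their own pace and stop on an object; the grip force is fixed at half the most. Time passes only in rows, so rows that repeat a pose let the fingers close. It gives the time, the measured TCP pose, the force, the opening and the grip force at its end, in the units of the state.
- arm.get_obs(): the state, without advancing time (a new reading comes with each control period).
- eyes.read_camera(name): name is "side" or "top"; returns the picture (400x640x3 uint8, red, green, blue); there is no depth.
- eyes.camera_params(name): a dict with "fx", "fy", "cx", "cy" (pixels), "extrinsics" (4x4, takes a point from world to camera coordinates). Camera axes: x right, y up, looking along -z (the intrinsics and any distortion apply to the point x, -y, -z); pixel columns grow to the right and rows downward; lengths in mm; the calibration is good to about 2 mm. A picture is of the moment at which its call begins. camera_params takes no time and is no camera call.
- arm.sign_off(): hands the job in; it is judged then, once.
Trained networks look in the newest picture that a camera, given by its name, has taken for a name from the list of things; names that differ only in an ending like _2 or _b are one class to them, and where a whole thing is asked for, a point or a joint stands for the part that bears it (a point fixed in the world has none). Each returns a list of dicts, best first, with "conf" (0 to 1); they miss things now and then, are a little off and sometimes report something else, mostly with a low value. They report only what shows in the picture. A call takes as long as a camera call. They do not tell look-alikes from the thing itself.
- spotter.look_for(camera, target): "bbox" ([centre column, centre row, width, height] in pixels, round what is visible of it).
- spotter.masks_of(camera, target): "mask" (400x640 bool, what is visible of it) and "bbox" ([centre column, centre row, width, height] in pixels, round what is visible of it).
- spotter.pinpoint(camera, target): "pixel" ([column, row] in pixels: a listed point, or the origin of a listed thing).
The state is a dict: "clock": time; "joints": joint angles; "dq": joint speeds; "joint_efforts": joint torques, N m; "eef_pos": TCP position; "tool_rot": TCP orientation; "force": force on the tool from outside, world axes, zero at the start; "torque": the same for the moment, N m; "gripper_width": opening from 0.0 (shut) to 1.0 (fully open); "grip_force": force on a finger pad.
Only numpy, scipy, OpenCV 4.12 (cv2) and the standard library are available. Lean on these libraries where they do the work, as an engineer would, in place of code of your own. Each camera call takes 0.05 s, during which the arm holds its last target. There are 200 camera calls.

## Task

Take the stirring rod from its stand, stir the beads in the white dish on the carriage clockwise (seen from above) for two full turns in a wide circle with the tip down among them, and put the rod back upright in its stand. Then grip the carriage's upright fin and slide the dish along the rail under the lens until you feel the ball detent drop into its notch; do not run past the notch. Keep all beads in the dish, leave the other things on the bench alone, and finish while still holding the fin with the carriage seated in the notch: do not let go.

Things in the scene. Friction and masses are not known exactly. Their poses are not given: they have to be found in the camera images.
- rail: Fixed aluminium base 110x370x12 mm on the bench with two steel guide rods. Origin: centre of its underside. The rods run along its y axis; the carriage starts at the +y (left) end and slides towards -y.
- carriage (a joint): Position of the carriage along the rail in m: 0 = at the left end where it starts, growing as it slides along the rail's -y, end stop at 0.19. It slides with about 1.5 N of friction. The notch is between about 0.12 and 0.16; it moves with the lens head, so take it from notch.
- fin (a point): Grip point of the carriage's black upright fin: on its centre line, 16 mm under its top. The fin is 12 mm thick along the rail (y axis), 30 mm wide across it (x) and 46 mm tall, its top 86 mm and its foot 40 mm above the bench; it stands 95 mm from the dish's centre on the robot's side (-x). Axes parallel to the rail's.
- dish (a point): Centre of the inner floor of the round white dish fixed on the carriage, 45 mm above the bench. Inside radius 32 mm, wall 3 mm, rim 31 mm above this point (76 mm above the bench). x points away from the robot across the rail, y along the rail. It sits 95 mm from the fin along +x.
- notch (a point): Point on the axis of the lens, 70 mm above the bench; axes parallel to the rail's. The carriage is seated in its notch when fin (and dish) have the same y as this point in these axes.
- lens_head: Fixed lens head behind the rail; its black barrel (44 mm across, 107 to 166 mm above the bench) overhangs the rail. Detent: a spring ball on the carriage's far edge meets a ridge on the head's foot 10 mm before the notch, where the push rises by about 5 N; the crest is 5 mm before, then the carriage is drawn in with up to 4 N; the same hump follows beyond. Origin: on the lens axis, at bench level.
- rod_stand: White block 70x70x50 mm fixed to the bench, with one upright hole in its middle, 13.5 mm wide and 44 mm deep (bottom 6 mm above the bench), chamfered. Origin: centre of its underside.
- rod_handle (a point): Centre of the stirring rod's round grey handle, 16 mm across and 52 mm long. The rod is 170 mm long overall with a 10 mm steel shaft, 50 g; this point lies 145 mm above its tip along the rod's z axis. The rod stands in the stand at the start and can lean by a few degrees there.
- rod_tip (a point): Lower end of the stirring rod; z points up the rod. In the stand it rests 6 mm above the bench. Stirring on a circle of about 16 mm radius, tip 3 to 8 mm above the dish floor, sweeps the beads round.
- bead_1_center (a point): Centre of a white ceramic bead, 16 mm across, 12 g, loose in the dish (one of five alike).
- bead_2_center (a point): Centre of a white ceramic bead, 16 mm across, 12 g, loose in the dish (one of five alike).
- bead_3_center (a point): Centre of a white ceramic bead, 16 mm across, 12 g, loose in the dish (one of five alike).
- bead_4_center (a point): Centre of a white ceramic bead, 16 mm across, 12 g, loose in the dish (one of five alike).
- bead_5_center (a point): Centre of a white ceramic bead, 16 mm across, 12 g, loose in the dish (one of five alike).
- rubber_bung: rubber bung, tapered, 35 mm across and 28 mm tall: a bystander, to be left alone. Origin under its middle.
- tube_15: conical screw-cap tube 111 mm long, 19 mm thick, lying: a bystander, to be left alone. Origin under its middle.
- slide_box: closed slide box 33x86x31 mm: a bystander, to be left alone. Origin under its middle.
- beaker_1: empty glass beaker 58 mm across, 71 mm tall: a bystander, to be left alone. Origin under its middle.
- petri_dish_3: closed petri dish 90 mm across, 15 mm tall: a bystander, to be left alone. Origin under its middle.
There are look-alikes about, which are no part of the job. What is meant by the rod_stand is not brown or pink, and is the smaller of those in its own colour.

How it is judged (in metres and radians):
On the way, in this order (a step that is already met when the one before it is completed fails the run):
1. the rod's tip, down among the beads, passes the far side of the dish (x of rod_tip in the frame of dish between 0.007 and 0.03 m and z of rod_tip in the frame of dish below 0.016 m and y of rod_tip in the frame of dish between -0.006 and 0.006 m).
2. the rod's tip, down among the beads, passes the right side of the dish (y of rod_tip in the frame of dish between -0.03 and -0.007 m and z of rod_tip in the frame of dish below 0.016 m and x of rod_tip in the frame of dish between -0.006 and 0.006 m).
3. the rod's tip, down among the beads, passes the near side of the dish (x of rod_tip in the frame of dish between -0.03 and -0.007 m and z of rod_tip in the frame of dish below 0.016 m and y of rod_tip in the frame of dish between -0.006 and 0.006 m).
4. the rod's tip, down among the beads, passes the left side of the dish (y of rod_tip in the frame of dish between 0.007 and 0.03 m and z of rod_tip in the frame of dish below 0.016 m and x of rod_tip in the frame of dish between -0.006 and 0.006 m).
5. the tip passes the far side again, a full clockwise turn, and at least two beads lie more than 8 mm from where they started (all of step 1 and (distance of each of bead_1_center, bead_2_center from where it was at the start of the episode above 0.008 m or distance of each of bead_1_center, bead_3_center from where it was at the start of the episode above 0.008 m or distance of each of bead_1_center, bead_4_center from where it was at the start of the episode above 0.008 m or distance of each of bead_1_center, bead_5_center from where it was at the start of the episode above 0.008 m or distance of each of bead_2_center, bead_3_center from where it was at the start of the episode above 0.008 m or distance of each of bead_2_center, bead_4_center from where it was at the start of the episode above 0.008 m or distance of each of bead_2_center, bead_5_center from where it was at the start of the episode above 0.008 m or distance of each of bead_3_center, bead_4_center from where it was at the start of the episode above 0.008 m or distance of each of bead_3_center, bead_5_center from where it was at the start of the episode above 0.008 m or distance of each of bead_4_center, bead_5_center from where it was at the start of the episode above 0.008 m)).
6. the rod stands upright in its stand, let go (horizontal distance between rod_tip and rod_stand below 0.007 m and height (world z) of rod_tip below 0.012 m and angle between rod_tip's own z axis and vertical below 0.12 rad and contact force between the fingers and rod below 0.05 N), for 0.2 s.
7. the fingers hold the fin with the carriage in the notch (y of fin in the frame of notch between -0.003 and 0.003 m and contact force between the fingers and carriage above 1 N), for 0.3 s.
At the end, for the whole second after the job is handed in: The carriage rests within 3 mm of the notch's centre with the fingers still gripping it (more than 1 N), the rod stands upright in its stand (tip within 7 mm of the hole's axis and under 12 mm high, tilt under 0.12 rad) free of the fingers, and all five beads are in the dish (all of step 6 and all of step 7 and velocity of joint carriage between -0.005 and 0.005 m/s and horizontal distance between each of bead_1_center, bead_2_center, bead_3_center, bead_4_center, bead_5_center and dish below 0.032 m and z of each of bead_1_center, bead_2_center, bead_3_center, bead_4_center, bead_5_center in the frame of dish below 0.03 m); the arm keeps its last pose, push and grip.
It fails at once if the carriage runs more than 15 mm past the notch (y of fin in the frame of notch below -0.015 m).
It fails at once if a bystander (bung, lying tube, slide box, beaker, petri dish) is shifted by more than 20 mm (distance of any of rubber_bung, tube_15, slide_box, beaker_1, petri_dish_3 from where it was at the start of the episode above 0.02 m).
It also fails if it takes over 72 s, if anything falls off the work surface, if the arm or the gripper's body presses on something with over 40 N, if the wrist force passes 120 N, or if a joint passes its speed limit or range.

## Working session

There is one attempt and no reset: what is moved stays moved. The work goes in short steps, Python scripts to look and compute and a tool call to move; the robot and the scene stay as the last step left them, time stands still between calls to the robot, and variables do not carry over. Pictures are saved under pics/ and viewed, at most 10 in all, crops included, and the job is handed in when it is done.

Besides the shell and the picture viewer there is one more tool, called after ">>>" as name(argument=value, ...), one argument or row to a line, values as JSON. move_arm: Moves the arm, as the interface text tells. Its arguments: {"type":"object","properties":{"rows":{"type":"array","items":{"type":"array","items":{"type":"number"}}},"grip":{"type":"number"}},"required":["rows"]}

```bash
ls; mkdir -p pics
cat > h.py <<'E'
import numpy as np, cv2
from cell import arm, eyes, spotter
def ray(cam,px):
    p=eyes.camera_params(cam);E=np.array(p["extrinsics"]);R=E[:3,:3];t=E[:3,3]
    d=np.array([(px[0]-p["cx"])/p["fx"],-(px[1]-p["cy"])/p["fy"],-1.])
    return -R.T@t, R.T@d
def at_z(cam,px,z):
    o,d=ray(cam,px);return o+d*(z-o[2])/d[2]
def proj(cam,X):
    p=eyes.camera_params(cam);E=np.array(p["extrinsics"]);c=E[:3,:3]@np.array(X,float)+E[:3,3]
    return np.array([p["cx"]+p["fx"]*c[0]/-c[2],p["cy"]+p["fy"]*-c[1]/-c[2]])
def tri(a,b):
    (o1,d1),(o2,d2)=a,b
    A=np.zeros((3,3));y=np.zeros(3)
    for o,d in (a,b):
        d=d/np.linalg.norm(d);P=np.eye(3)-np.outer(d,d);A+=P;y+=P@o
    return np.linalg.solve(A,y)
E
python3 - <<'E'
from h import *
for c in("side","top"):
    im=eyes.read_camera(c);cv2.imwrite(f"pics/{c}0.png",im[:,:,::-1])
    p=eyes.camera_params(c);print(c,{k:v for k,v in p.items() if k!="extrinsics"},np.round(ray(c,(320,200)),2).tolist())
    for t,z in(("rod_stand",0),("rod_handle",151),("rod_tip",6),("fin",70),("dish",45),("notch",70),("lens_head",0),("rail",0)):
        for r in spotter.pinpoint(c,t)[:4]:
            print(c,t,round(r["conf"],2),np.round(r["pixel"],1),np.round(at_z(c,r["pixel"],z),1))
print(arm.get_obs(),arm.tcp_to_grasp)
E
```

```text
pics
side {'fx': 377.73232764916895, 'fy': 377.73232764916895, 'cx': 318.1973221843345, 'cy': 202.07424820390355} [[248.1, -920.85, 805.89], [0.2, 0.81, -0.55]]
side rod_stand 0.87 [313.1 172.3] [558.3 498.2   0. ]
side rod_stand 0.7 [312.9 191.9] [522.6 340.    0. ]
side rod_stand 0.67 [251.3 200.5] [275.8 331.4   0. ]
side rod_stand 0.56 [293.3 244.4] [389.   34.8   0. ]
side rod_handle 0.41 [307.9 155.1] [510.1 370.  151. ]
side rod_tip 0.39 [309.2 189.8] [509.4 349.5   6. ]
side fin 0.88 [313.8 201.1] [488.6 169.8  70. ]
side fin 0.32 [306.9 188.2] [482.5 260.9  70. ]
side fin 0.31 [357.2 221. ] [601.7  22.4  70. ]
side dish 0.63 [340.5 205.9] [583.5 155.   45. ]
side notch 0.57 [357.5 222.2] [600.6  15.9  70. ]
side lens_head 0.9 [355.2 238.2] [598.3  20.3   0. ]
side rail 0.69 [349.7 230.5] [592.7  64.9   0. ]
side rail 0.62 [315.4 202.4] [515.5 263.3   0. ]
top {'fx': 492.71313669216414, 'fy': 492.71313669216414, 'cx': 315.4135885326849, 'cy': 195.02536560829066} [[384.65, 77.63, 1713.72], [0.06, -0.01, -1.0]]
top rod_stand 0.96 [244.3 261.4] [266.6 317.1   0. ]
top rod_stand 
[... 396 characters left out ...]
'clock': 0.9, 'joints': array([ 6.74941673e+01,  1.64032880e+01,  9.03376588e+01, -4.03409683e-04,
        7.32594610e+01, -8.59434750e+00]), 'dq': array([-0.06765982, -0.018708  ,  0.02837814, -0.0635873 ,  0.1573332 ,
       -0.0447212 ]), 'joint_efforts': array([ 2.90937878e-04, -4.05975008e+01, -2.92941731e+01, -2.10768521e-04,
        5.37628857e-04, -3.31764120e-06]), 'eef_pos': array([162.25242665, 655.19448258, 231.33626508]), 'tool_rot': array([-1.79999539e+02,  3.21041826e-04,  1.66088631e+02]), 'force': array([-0.2820696 , -0.15755915, -0.49759185]), 'torque': array([ 0.02379873,  0.02085805, -0.04273798]), 'grip_force': 0.0, 'gripper_width': 0.9988652793118127} 18.700000000000003
```

Run:
```python
import cv2
t=cv2.imread("pics/top0.png");cv2.imwrite("pics/topc.png",cv2.resize(t[110:320,140:400],None,fx=3,fy=2.85,interpolation=cv2.INTER_CUBIC))
t=cv2.imread("pics/side0.png");cv2.imwrite("pics/sidec.png",cv2.resize(t[120:310,200:460],None,fx=3,fy=3,interpolation=cv2.INTER_CUBIC))
```

```text
(no output)
```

View pics/topc.png

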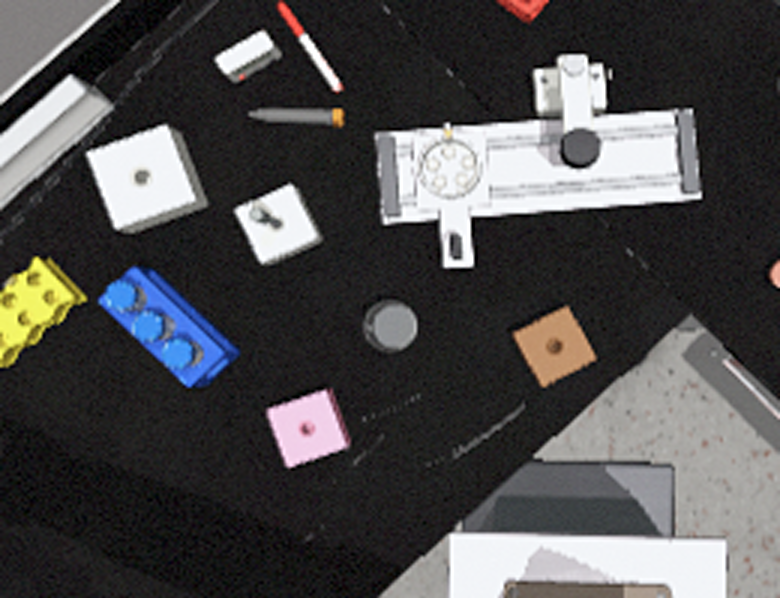

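View pics/sidec.png

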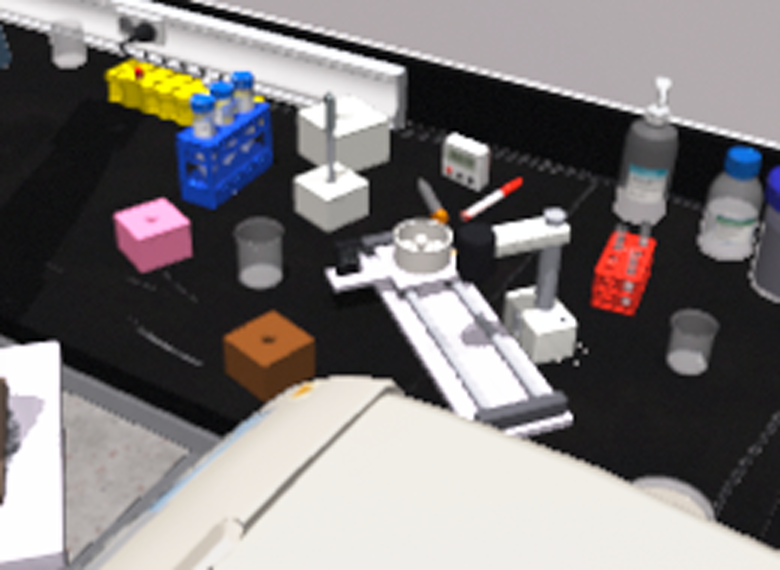

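Stand candidates in the top picture: large white block (187,172), small white block (232,189), pink (243,261) and brown (325,232). The small white one fits: it is neither brown nor pink, it is the smaller of the two white ones, and both crops show the rod standing in it. The dish is near (290,170), the fin near (292,197) and the barrel near (333,162). The lying tube is near (238,150) and the beaker near (270,225).

```bash
cat > m.py <<'E'
from h import *
from scipy.optimize import minimize
def box(x,y,a,L,W,z0,z1):
    c,s=np.cos(a),np.sin(a)
    return [(x+c*i*L/2-s*j*W/2,y+s*i*L/2+c*j*W/2,z) for i in(-1,1) for j in(-1,1) for z in(z0,z1)]
def sil(cam,P):
    m=np.zeros((1600,2560),np.uint8);q=np.array([proj(cam,p) for p in P])*4+1.5
    cv2.fillConvexPoly(m,cv2.convexHull(np.round(q).astype(np.int32)),1)
    return cv2.resize(m.astype(np.float32),(640,400),interpolation=cv2.INTER_AREA)
E
python3 - <<'E'
from m import *
from scipy.optimize import minimize
T=eyes.read_camera("top");S=eyes.read_camera("side")
out={}
for c in("top","side"):
    for t in("rod_stand","rail","fin","dish","rod_handle","lens_head","carriage"):
        for i,r in enumerate(spotter.masks_of(c,t)[:6]):
            out[f"{c}_{t}_{i}"]=r["mask"];print(c,t,i,round(r["conf"],2),np.round(r["bbox"],1),r["mask"].sum())
np.savez("masks.npz",T=T,S=S,**out)
E
```

```text
top rod_stand 0 0.94 [189.3 173.9  38.6  38.9] 1025
top rod_stand 1 0.94 [240.8 262.4  25.6  24. ] 522
top rod_stand 2 0.81 [326.4 231.4  27.   24.5] 426
top rod_stand 3 0.56 [232.8 189.   33.5  25. ] 470
top rod_stand 4 0.39 [229.9 185.9   6.7   9.3] 19
top rail 0 0.96 [320.1 176.6 107.1  58.5] 3391
top rail 1 0.38 [290.1 180.7  27.8  47.8] 737
top fin 0 0.65 [290.2 180.8  31.8  46.4] 813
top dish 0 0.84 [288.9 180.1  25.2  48.4] 889
top lens_head 0 0.88 [330.3 149.   21.   38.8] 650
top lens_head 1 0.24 [319.5 176.7 107.7  53.2] 3260
top carriage 0 0.87 [289.9 179.6  30.6  53. ] 817
side rod_stand 0 0.85 [291.  239.2  28.4  32.7] 666
side rod_stand 1 0.82 [251.9 198.7  24.9  23.8] 448
side rod_stand 2 0.78 [314.  167.2  33.2  26.5] 590
side rod_stand 3 0.56 [311.  188.1  25.4  23.6] 399
side rail 0 0.63 [349.1 231.9  84.5  73.2] 2536
side fin 0 0.73 [333.2 207.2  44.9  22.9] 674
side dish 0 0.82 [333.2 205.2  42.2  22.7] 682
side rod_handle 0 0.63 [312.1 166.6   6.4  28.9] 92
side lens_head 0 0.81 [372.  216.7  42.3  50.8] 1096
side carriage 0 0.61 [331.3 206.1  42.   16.5] 697
```

Run:
```python
from m import *
d=np.load("masks.npz");T=d["T"].astype(float).mean(2);S=d["S"].astype(float).mean(2)
# stand: both views, fit box (+rod) silhouette to brightness
def fit(f,x0,n=3):
    best=None
    for k in range(n):
        r=minimize(f,x0,method="Nelder-Mead",options=dict(initial_simplex=np.array([x0]+[np.array(x0)+e for e in np.diag([8,8,.2])]),xatol=.05,fatol=.01)); x0=r.x
    return r
mt=d["top_rod_stand_3"].astype(np.float32);ms=d["side_rod_stand_3"].astype(np.float32)
bt=lambda c,r:np.clip((T[r]-70)/110,0,1)
rt=np.s_[172:206,214:252];rs=np.s_[174:200,296:326]
for name,w in(("both",(1,1)),("top",(1,0)),("side",(0,1))):
    f=lambda p:w[0]*np.abs(sil("top",box(*p,70,70,0,50))[rt]-mt[rt]).sum()+w[1]*np.abs(sil("side",box(*p,70,70,0,50))[rs]-ms[rs]).sum()
    r=fit(f,[512,360,.4]);print("stand mask",name,np.round(r.x,2),round(r.fun,1))
g=np.clip((T-60)/100,0,1)
f=lambda p:np.abs(sil("top",box(*p,70,70,0,50))[rt]-g[rt]).sum()
r=fit(f,[512,360,.4]);print("stand bright top",np.round(r.x,2),round(r.fun,1))
# rail by brightness, edges only outside
k=np.zeros_like(T,bool);k[145:190,265:378]=1
mr=np.maximum(d["top_rail_0"],0).astype(np.float32)
w=np.ones_like(mr);w[:,278:308]=0;w[:,315:345]=0;w[:140]=0;w[195:]=0;w[:,:255]=0;w[:,390:]=0
for nm,im in(("mask",mr),("bright",np.clip((T-40)/60,0,1))):
    f=lambda p:(w*np.abs(sil("top",box(*p,110,370,0,12))-im)).sum()
    r=fit(f,[600,72,.05]);print("rail",nm,np.round(r.x,3),round(r.fun,1))
# fin, barrel dark blobs
for nm,rg,z in(("fin",np.s_[188:206,286:300],86),("barrel",np.s_[153:172,324:344],166)):
    a=T[rg];ww=np.clip(130-a,0,None);ys,xs=np.mgrid[rg];px=(xs*ww).sum()/ww.sum(),(ys*ww).sum()/ww.sum()
    print(nm,np.round(px,2),np.round(at_z("top",px,z),1))
im=d["T"][:,:,::-1];a=cv2.resize(im[148:208,274:350],None,fx=10,fy=10,interpolation=cv2.INTER_CUBIC);b=cv2.resize(im[165:210,210:255],None,fx=10,fy=10,interpolation=cv2.INTER_CUBIC)
cv2.imwrite("pics/a.png",a)
c=cv2.resize(d["S"][:,:,::-1][145:205,290:350],None,fx=8,fy=8,interpolation=cv2.INTER_CUBIC)
o=np.zeros((480,800,3),np.uint8);o[:,:480]=c;o[:320,480:]=cv2.resize(b,(320,320));cv2.imwrite("pics/b.png",o)
```

```text
stand mask both [5.1469e+02 3.6066e+02 4.4000e-01] 157.9Traceback (most recent call last):
  File "<stdin>", line 14, in <module>
  File "<stdin>", line 7, in fit
    res = _minimize_neldermead(fun, x0, args, callback, bounds=bounds,
                               **options)
    fxcc = func(xcc)
    fx = function(np.copy(x), *(wrapper_args + args))
  File "<stdin>", line 13, in <lambda>
  File "m.py", line 7, in sil
    m=np.zeros((1600,2560),np.uint8);q=np.array([proj(cam,p) for p in P])*4+1.5
                                                 ~~~~^^^^^^^
  File "h.py", line 10, in proj
    p=eyes.camera_params(cam);E=np.array(p["extrinsics"]);c=E[:3,:3]@np.array(X,float)+E[:3,3]
ValueError: time passes only in moves, steps and waits
```

Measuring has had its turns, so I make the first transfer at a safe height towards the small white stand, well clear of the rod.

>>> move_arm(
  rows=[
    [-0.037,-0.018,0,0,0,-3],
    [-0.075,-0.036,0,0,0,-6],
    [-0.112,-0.055,0,0,0,-9],
    [-0.15,-0.073,0,0,0,-12],
    [-0.187,-0.091,0,0,0,-14],
  ],
  grip=1,
)

```text
clock: 2.12
eef_pos: [322.8, 520.8, 231.5]
tool_rot: [180.0, 0.0, -179.7]
force: [0.8, 0.6, 0.2]
gripper_width: 1.002
grip_force: 0.0
```

```bash
python3 - <<'E'
s=open("h.py").read().replace("def ray(","import functools\n@functools.cache\ndef cp(c): return eyes.camera_params(c)\ndef ray(").replace("p=eyes.camera_params(cam)","p=cp(cam)")
open("h.py","w").write(s)
E
python3 - <<'E'
from m import *
d=np.load("masks.npz");T=d["T"].astype(float).mean(2);S=d["S"].astype(float).mean(2)
def fit(f,x0):
    for k in range(2):
        r=minimize(f,x0,method="Nelder-Mead",options=dict(initial_simplex=np.array([x0]+[np.array(x0)+e for e in np.diag([8,8,.2])]),xatol=.1,fatol=.05)); x0=r.x
    return r
mt=d["top_rod_stand_3"].astype(np.float32);ms=d["side_rod_stand_3"].astype(np.float32)
rt=np.s_[172:206,214:252];rs=np.s_[176:200,296:326]
g=np.clip((T-60)/60,0,1);gs=np.clip((S-50)/60,0,1)
for nm,a,b in(("mask",mt,ms),("bright",g,gs)):
    f=lambda p:np.abs(sil("top",box(*p,70,70,0,50))[rt]-a[rt]).sum()
    r=fit(f,[512,360,.4]);print("stand top",nm,np.round(r.x,2),round(r.fun,1))
    f=lambda p:np.abs(sil("side",box(*p,70,70,0,50))[rs]-b[rs]).sum()
    r=fit(f,[512,360,.4]);print("stand side",nm,np.round(r.x,2),round(r.fun,1))
mr=d["top_rail_0"].astype(np.float32)
w=np.ones_like(mr);w[:,278:308]=0;w[:,315:345]=0;w[:140]=0;w[195:]=0;w[:,:255]=0;w[:,390:]=0
for nm,im in(("mask",mr),("bright",np.clip((T-40)/60,0,1))):
    f=lambda p:(w*np.abs(sil("top",box(*p,110,370,0,12))-im)).sum()
    r=fit(f,[600,72,.05]);print("rail",nm,np.round(r.x,3),round(r.fun,1))
for nm,rg,z in(("fin",np.s_[188:200,287:297],86),("barrel",np.s_[153:172,324:344],166)):
    a=T[rg];ww=np.clip(110-a,0,None);ys,xs=np.mgrid[rg];px=(xs*ww).sum()/ww.sum(),(ys*ww).sum()/ww.sum()
    print(nm,np.round(px,2),np.round(at_z("top",px,z),1))
im=d["T"][:,:,::-1];a=cv2.resize(im[148:208,274:350],None,fx=10,fy=10,interpolation=cv2.INTER_CUBIC)
cv2.imwrite("pics/a.png",a)
b=cv2.resize(im[165:210,210:255],(320,320),interpolation=cv2.INTER_CUBIC)
c=cv2.resize(d["S"][:,:,::-1][145:205,290:350],None,fx=8,fy=8,interpolation=cv2.INTER_CUBIC)
o=np.zeros((480,800,3),np.uint8);o[:,:480]=c;o[:320,480:]=b;cv2.imwrite("pics/b.png",o)
E
```

```text
stand top mask [5.1392e+02 3.6165e+02 4.4000e-01] 60.8
stand side mask [5.1385e+02 3.4869e+02 4.2000e-01] 35.5
stand top bright [5.1618e+02 3.6409e+02 4.7000e-01] 26.6
stand side bright [5.1434e+02 3.5512e+02 5.0000e-01] 28.1
rail mask [5.95289e+02 6.73980e+01 1.09000e-01] 52.9
rail bright [5.97788e+02 6.85990e+01 1.10000e-01] 45.7
fin [290.91 195.64] [492.8 158.9  86. ]
barrel [331.66 163.26] [593.6  29.2 166. ]
```

View pics/a.png

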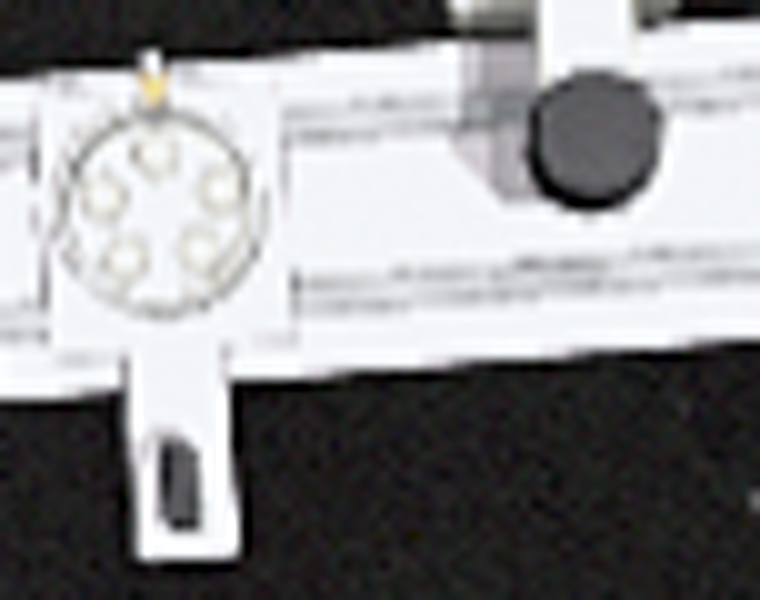

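View pics/b.png

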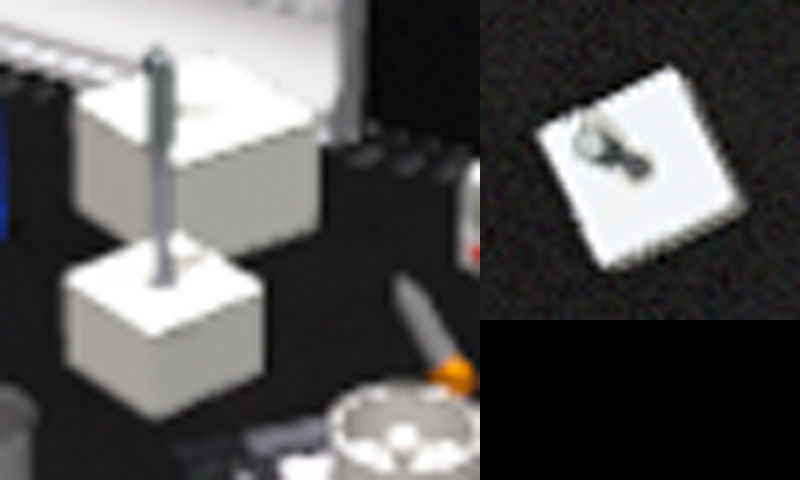

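Run:
```python
from h import *
P=lambda c,o,s,px:(np.array(px)+.5)/s-.5+np.array(o)
hT=P(0,(210,165),7.11,(158,171));hS=P(0,(290,145),8,(163,284))
tT=P(0,(210,165),7.11,(107,131));tS=P(0,(290,145),8,(157,50))
for n,a,b,z in(("hole",hT,hS,50),("htop",tT,tS,176)):
    print(n,np.round(at_z("top",a,z),1),np.round(at_z("side",b,z),1),"tri",np.round(tri(ray("top",a),ray("side",b)),1))
dT=P(0,(274,148),10,(163,210));dS=P(0,(290,145),8,(412,425))
print("dish top",np.round(at_z("top",dT,76),1))
fT=P(0,(274,148),10,(180,483));print("fin",np.round(at_z("top",fT,84),1))
print("fin far edge",np.round([at_z("top",P(0,(274,148),10,q),86) for q in((160,435),(195,435),(200,530),(160,525))],1))
print("barrel",np.round(at_z("top",P(0,(274,148),10,(594,138)),166),1))
print("rail ends far edge",np.round([at_z("top",P(0,(274,148),10,q),12) for q in((0,76),(440,44),(0,400),(700,348))],1))
for c in("top",):
  print([np.round(proj(c,(515+a,361+b,151)),1).tolist() for a,b in((0,0),(10,0),(0,10))])
```

```text
hole [513.5 361.5  50. ] [513.2 351.   50. ] tri [514.8 362.6  43.2]
htop [520.8 363.2 176. ] [512.3 355.2 176. ] tri [517.8 364.7 171.2]
dish top [584.1 165.7  76. ]
fin [492.3 156.9  84. ]
fin far edge [[507.9 163.9  86. ]
 [508.2 152.3  86. ]
 [476.7 149.7  86. ]
 [478.  162.9  86. ]]
barrel [599.8  25.3 166. ]
rail ends far edge [[637.2 227.3  12. ]
 [652.7  74.5  12. ]
 [524.1 223.6  12. ]
 [548.9 -18.5  12. ]]
[[226.7, 185.6], [226.8, 182.4], [223.5, 185.5]]
```

The crops show the rod entering the hole of the small white block at about (232,189) in the top view, leaning slightly. The five beads form a ring in the dish centred at about (290,168.5). The fin top is at about (292,196) and the barrel at about (333,162). The rail is yawed about 5.9°. Next I go above the rod.

>>> move_arm(
  rows=[
    [-0.03,-0.025,0,0,0,-1.5],
    [-0.06,-0.05,0,0,0,-3],
    [-0.09,-0.075,0,0,0,-4.5],
    [-0.12,-0.1,0,0,0,-5.6],
    [-0.145,-0.12,0,0,0,-5.6],
  ],
)

```text
clock: 2.53
eef_pos: [468.8, 400.2, 231.6]
tool_rot: [-180.0, 0.0, -174.3]
force: [-0.1, 0.8, 0.6]
gripper_width: 0.999
grip_force: 0.0
```

>>> move_arm(
  rows=[
    [0,0,0,0,0,0],
  ],
)

```text
clock: 2.62
eef_pos: [471.3, 398.5, 231.5]
tool_rot: [-179.9, 0.1, -174.6]
force: [0.3, -0.7, -0.7]
gripper_width: 0.998
grip_force: 0.0
```

>>> move_arm(
  rows=[
    [-0.0205,-0.02,0,0,0,0],
    [-0.041,-0.0405,0,0,0,0],
    [-0.041,-0.0405,0.02,0,0,0],
    [-0.041,-0.0405,0.035,0,0,0],
    [-0.041,-0.0405,0.035,0,0,0],
  ],
)

```text
clock: 3.03
eef_pos: [509.9, 365.0, 192.3]
tool_rot: [-179.9, -0.4, -174.4]
force: [-0.4, -0.4, -1.1]
gripper_width: 0.998
grip_force: 0.0
```

Run:
```python
from h import *
o=arm.get_obs();print(o["eef_pos"],o["tool_rot"])
ims=[]
for c in("top","side"):
    im=eyes.read_camera(c)[:,:,::-1];q=proj(c,(516,362,130)).astype(int);print(c,q)
    ims.append(cv2.resize(im[q[1]-30:q[1]+30,q[0]-25:q[0]+25],(400,480),interpolation=cv2.INTER_CUBIC))
cv2.imwrite("pics/c.png",np.hstack(ims))
```

```text
[509.94119035 364.95613021 192.3377284 ] [-179.87420852   -0.37777009 -174.35939158]
top [227 185]
side [309 160]
```

View pics/c.png

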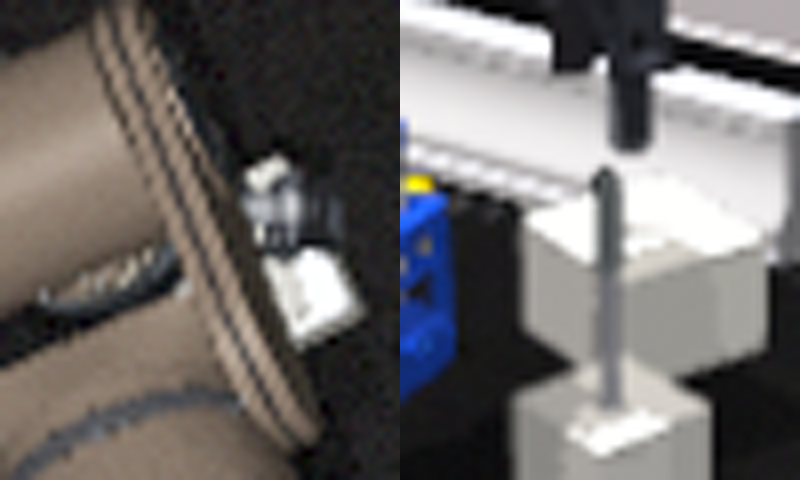

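Run:
```python
from h import *
o=arm.get_obs();p=o["eef_pos"];print(o["clock"],p,o["tool_rot"],o["dq"])
y=np.array([.098,-.995,0])
x=np.array([.995,.098,0])
for nm,q in(("near",p+43*y+[0,0,13]),("far",p-43*y+[0,0,13]),("near face -x",p+50*y-11*x+[0,0,13]),("+x",p+50*y+11*x+[0,0,13])):
    u=proj("side",q);print(nm,np.round(u,1),"crop",np.round(((u-[284,130])+.5)*8-.5)+[400,0])
for X in((514,361.5,50),(516,362,176),(510,362,176)):
    u=proj("side",X);print(X,np.round(((u-[284,130])+.5)*8-.5)+[400,0], np.round(proj("top",X),1))
```

```text
3.1333 [511.05136394 366.19407457 195.77267945] [-1.79973577e+02 -9.43971015e-02 -1.74287599e+02] [ 0.32741922 -1.24876371 -1.85482578 -0.1978175  -0.11417723  0.03168599]
near [311.7 146.3] crop [625. 134.]
far [304.8 137.3] crop [570.  62.]
near face -x [309.4 147.5] crop [607. 144.]
+x [315.1 146.7] crop [653. 137.]
(514, 361.5, 50) [608. 394.] [231.8 188.5]
(516, 362, 176) [610. 163.] [224.9 184.5]
(510, 362, 176) [597. 164.] [224.9 186.4]
```

>>> move_arm(
  rows=[
    [-0.004,-0.0046,0,0,0,0],
    [-0.004,-0.0046,0.02,0,0,0],
    [-0.004,-0.0046,0.042,0,0,0],
    [-0.004,-0.0046,0.0638,0,0,0],
    [-0.004,-0.0046,0.0638,0,0,0],
  ],
)

```text
clock: 3.55
eef_pos: [514.1, 360.8, 128.9]
tool_rot: [-179.9, -0.4, -174.3]
force: [-0.7, -0.5, -2.0]
gripper_width: 0.997
grip_force: 0.0
```

>>> move_arm(
  rows=[
    [0,0,0,0,0,0],
    [0,0,0,0,0,0],
    [0,0,0,0,0,0],
    [0,0,0,0,0,0],
    [0,0,0,0,0,0],
  ],
  grip=0,
)

```text
clock: 3.97
eef_pos: [517.0, 362.2, 134.2]
tool_rot: [179.9, 0.1, -174.3]
force: [0.6, 0.4, 1.0]
gripper_width: 0.299
grip_force: 0.0
```

>>> move_arm(
  rows=[
    [0,0,0,0,0,0],
    [0,0,0,0,0,0],
    [0,0,0,0,0,0],
    [0,0,0,0,0,0],
    [0,0,0,0,0,0],
  ],
)

```text
clock: 4.38
eef_pos: [516.9, 362.0, 133.8]
tool_rot: [180.0, 0.1, -174.3]
force: [0.3, 0.0, 5.9]
gripper_width: 0.173
grip_force: 58.5
```

>>> move_arm(
  rows=[
    [0,0,-0.008,0,0,0],
    [0,0,-0.02,0,0,0],
    [0,0,-0.032,0,0,0],
    [0,0,-0.045,0,0,0],
    [0,0,-0.06,0,0,0],
  ],
)

```text
clock: 4.8
eef_pos: [515.7, 361.4, 193.5]
tool_rot: [-179.9, -0.1, -174.3]
force: [0.2, -0.3, -0.5]
gripper_width: 0.172
grip_force: 58.5
```

>>> move_arm(
  rows=[
    [0,0,-0.015,0,0,0],
    [0,0,-0.03,0,0,0],
    [0,0,-0.04,0,0,0],
    [0,0,-0.04,0,0,0],
    [0,0,-0.04,0,0,0],
  ],
)

```text
clock: 5.22
eef_pos: [516.4, 361.8, 233.6]
tool_rot: [180.0, 0.1, -174.3]
force: [0.2, -0.1, -0.6]
gripper_width: 0.175
grip_force: 58.5
```

Run:
```python
from h import *
o=arm.get_obs();p=o["eef_pos"];print(o["clock"],p,o["tool_rot"],o["gripper_width"],o["grip_force"],o["force"])
ims=[]
for c in("top","side"):
    im=eyes.read_camera(c)[:,:,::-1];q=proj(c,(516,362,170)).astype(int);print(c,q)
    ims.append(cv2.resize(im[q[1]-30:q[1]+30,q[0]-25:q[0]+25],(400,480),interpolation=cv2.INTER_CUBIC))
    if c=="side":
        for z in(106,154,170): print(z,(proj(c,(p[0],p[1],z))-q+[25,30]+.5)*8-.5+[400,0])
    for r in spotter.pinpoint(c,"rod_tip")[:2]: print(c,r, at_z(c,r["pixel"],106))
cv2.imwrite("pics/d.png",np.hstack(ims))
```

```text
5.2167 [516.36470955 361.81441376 233.59460139] [ 1.79989391e+02  7.38682174e-02 -1.74307526e+02] 0.1748435907088873 58.52000534534454 [ 0.20565347 -0.13253091 -0.64766167]
top [225 184]
top {'pixel': [290.5, 170.7], 'conf': 0.3} [573.41144419 161.75811077 106.        ]
side [309 151]
106 [611.81438963 365.36606713]
154 [610.9654476  276.86386386]
170 [610.67553572 246.6405519 ]
side {'pixel': [308.0, 168.3], 'conf': 0.4} [505.11261848 347.00027604 106.        ]
```

View pics/d.png

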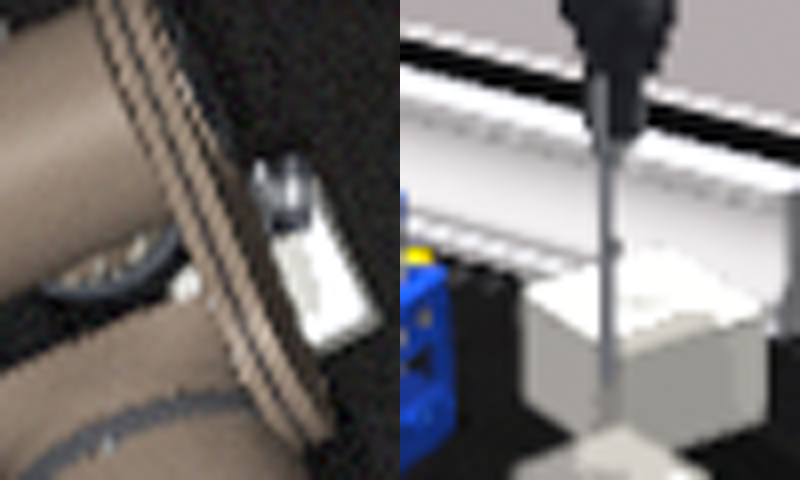

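The rod hangs upright in the grip. In the side crop the shaft is at column ~605 against tool centre 611, so the rod is about 2 mm to -x of the tool centre, and it cleared the stand. Next I carry it above the dish.

>>> move_arm(
  rows=[
    [-0.006,-0.02,0,0,0,0],
    [-0.014,-0.052,0,0,0,0],
    [-0.022,-0.086,0,0,0,0],
    [-0.031,-0.12,0,0,0,0],
    [-0.04,-0.153,0,0,0,0],
  ],
)

```text
clock: 5.83
eef_pos: [570.9, 212.1, 231.4]
tool_rot: [-180.0, -0.1, -174.3]
force: [0.8, -0.5, 0.0]
gripper_width: 0.172
grip_force: 58.5
```

>>> move_arm(
  rows=[
    [-0.006,-0.023,0,0,0,0],
    [-0.01,-0.039,0,0,0,0],
    [-0.0123,-0.048,0,0,0,0],
    [-0.0123,-0.048,0,0,0,0],
    [-0.0123,-0.048,0,0,0,0],
  ],
)

```text
clock: 6.25
eef_pos: [587.8, 167.1, 231.9]
tool_rot: [180.0, -0.1, -174.3]
force: [0.2, 0.7, 0.4]
gripper_width: 0.172
grip_force: 58.6
```

>>> move_arm(
  rows=[
    [0,0,0,0,0,0],
    [0,0,0,0,0,0],
  ],
)

```text
clock: 6.42
eef_pos: [587.6, 168.2, 232.4]
tool_rot: [180.0, -0.0, -174.2]
force: [-0.1, -0.0, -1.1]
gripper_width: 0.174
grip_force: 58.5
```

Run:
```python
from h import *
o=arm.get_obs();p=o["eef_pos"];print(o["clock"],p,o["tool_rot"],o["gripper_width"],o["grip_force"],o["force"])
ims=[]
for c in("top","side"):
    im=eyes.read_camera(c)[:,:,::-1];q=proj(c,(586,166,90)).astype(int);print(c,q)
    ims.append(cv2.resize(im[q[1]-30:q[1]+30,q[0]-25:q[0]+25],(400,480),interpolation=cv2.INTER_CUBIC))
    if c=="side":
        for X in((p[0]-2.4,p[1],106),(p[0]-2.4,p[1],170),(586,166.5,76)): print(X,(proj(c,X)-q+[25,30]+.5)*8-.5+[400,0])
cv2.imwrite("pics/e.png",np.hstack(ims))
```

```text
6.4167 [587.64653617 168.19444276 232.35045004] [ 1.79986028e+02 -2.64282939e-02 -1.74218924e+02] 0.1735592756272059 58.541250228881836 [-0.06149657 -0.01244555 -1.1027956 ]
top [289 167]
side [340 193]
(np.float64(585.246536173715), np.float64(168.19444276418517), 106) [608.06303581 215.46457909]
(np.float64(585.246536173715), np.float64(168.19444276418517), 170) [613.44340329  88.64686186]
(586, 166.5, 76) [608.30149829 274.42292403]
```

View pics/e.png

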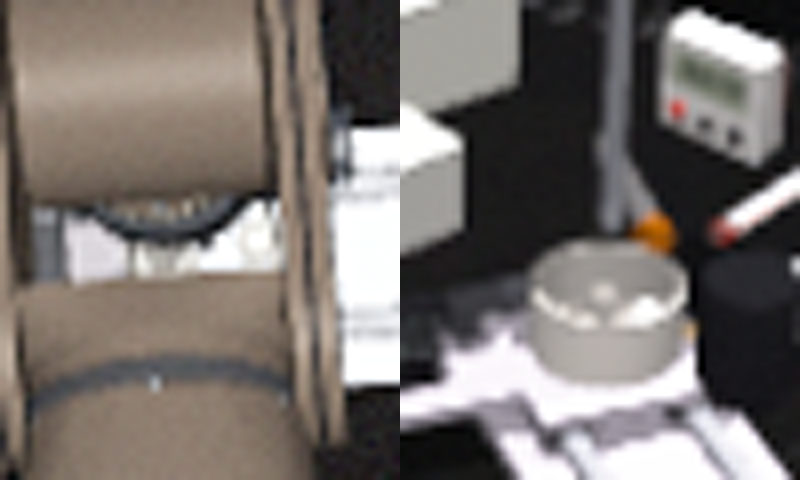

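The side crop shows the rod at column ~614, over the dish rim centre at (609,287), with both row offsets alike. It is centred to within about 2 mm. I lower it into the gap in the middle of the bead ring.

>>> move_arm(
  rows=[
    [0.0005,-0.0015,0.008,0,0,0],
    [0.0005,-0.0015,0.018,0,0,0],
    [0.0005,-0.0015,0.028,0,0,0],
    [0.0005,-0.0015,0.036,0,0,0],
    [0.0005,-0.0015,0.042,0,0,0],
  ],
)

```text
clock: 6.93
eef_pos: [586.8, 165.4, 188.1]
tool_rot: [-180.0, -0.2, -174.3]
force: [-0.1, -0.1, -1.2]
gripper_width: 0.172
grip_force: 58.5
```

>>> move_arm(
  rows=[
    [0,0,0.004,0,0,0],
    [0,0,0.007,0,0,0],
    [0,0,0.01,0,0,0],
    [0,0,0.012,0,0,0],
    [0,0,0.012,0,0,0],
  ],
)

```text
clock: 7.35
eef_pos: [587.8, 165.4, 178.3]
tool_rot: [-180.0, -0.0, -174.3]
force: [-0.5, -0.5, -1.1]
gripper_width: 0.172
grip_force: 58.5
```

>>> move_arm(
  rows=[
    [0,0,0,0,0,0],
    [0,0,0,0,0,0],
  ],
)

```text
clock: 7.52
eef_pos: [588.1, 165.5, 179.0]
tool_rot: [-180.0, 0.0, -174.3]
force: [-0.0, 0.2, -0.4]
gripper_width: 0.171
grip_force: 58.5
```

>>> move_arm(
  rows=[
    [0.004,0,0,0,0,0],
    [0.0052,0.003,0,0,0,0],
    [0.004,0.0069,0,0,0,0],
    [0,0.01,0,0,0,0],
    [-0.006,0.0104,0,0,0,0],
  ],
)

```text
clock: 7.93
eef_pos: [592.8, 177.2, 178.7]
tool_rot: [180.0, 0.0, -174.3]
force: [0.2, 0.1, -1.1]
gripper_width: 0.172
grip_force: 58.5
```

>>> move_arm(
  rows=[
    [-0.0032,-0.0012,0,0,0,0],
    [-0.0061,-0.0034,0,0,0,0],
    [-0.0085,-0.0065,0,0,0,0],
    [-0.01,-0.0104,0,0,0,0],
    [-0.01,-0.0104,0,0,0,0],
  ],
)

```text
clock: 8.35
eef_pos: [602.6, 166.4, 178.0]
tool_rot: [180.0, -0.3, -174.4]
force: [-3.9, 0.8, 1.0]
gripper_width: 0.164
grip_force: 58.9
```

>>> move_arm(
  rows=[
    [0.0008,-0.0049,0,0,0,0],
    [0.0031,-0.0094,0,0,0,0],
    [0.0066,-0.0129,0,0,0,0],
    [0.0111,-0.0152,0,0,0,0],
    [0.016,-0.016,0,0,0,0],
  ],
)

```text
clock: 8.77
eef_pos: [590.2, 149.0, 179.2]
tool_rot: [-180.0, 0.2, -174.4]
force: [-0.2, 1.2, -0.5]
gripper_width: 0.172
grip_force: 58.8
```

>>> move_arm(
  rows=[
    [0.0049,0.0008,0,0,0,0],
    [0.0094,0.0031,0,0,0,0],
    [0.0129,0.0066,0,0,0,0],
    [0.0152,0.0111,0,0,0,0],
    [0.016,0.016,0,0,0,0],
  ],
)

```text
clock: 9.18
eef_pos: [572.0, 164.3, 179.1]
tool_rot: [-180.0, 0.1, -174.3]
force: [1.0, 0.0, -0.2]
gripper_width: 0.164
grip_force: 58.5
```

>>> move_arm(
  rows=[
    [-0.0008,0.0049,0,0,0,0],
    [-0.0031,0.0094,0,0,0,0],
    [-0.0066,0.0129,0,0,0,0],
    [-0.0111,0.0152,0,0,0,0],
    [-0.016,0.016,0,0,0,0],
  ],
)

```text
clock: 9.6
eef_pos: [586.6, 182.0, 178.3]
tool_rot: [180.0, -0.0, -174.3]
force: [-0.6, -0.6, -0.7]
gripper_width: 0.172
grip_force: 58.6
```

>>> move_arm(
  rows=[
    [-0.0049,-0.0008,0,0,0,0],
    [-0.0094,-0.0031,0,0,0,0],
    [-0.0129,-0.0066,0,0,0,0],
    [-0.0152,-0.0111,0,0,0,0],
    [-0.016,-0.016,0,0,0,0],
  ],
)

```text
clock: 10.02
eef_pos: [603.5, 167.5, 178.2]
tool_rot: [179.8, -0.1, -174.4]
force: [-2.3, 2.8, 0.6]
gripper_width: 0.168
grip_force: 58.8
```

Run:
```python
from h import *
o=arm.get_obs();p=o["eef_pos"];print(o["clock"],p,o["tool_rot"],o["gripper_width"],o["grip_force"],o["force"])
c="side";im=eyes.read_camera(c)[:,:,::-1];q=np.array([340,193])
cv2.imwrite("pics/f.png",cv2.resize(im[q[1]-30:q[1]+30,q[0]-25:q[0]+25],(400,480),interpolation=cv2.INTER_CUBIC))
for z in (76,50): print((proj(c,(p[0]-2.1,p[1],z))-q+[25,30]+.5)*8-.5)
```

```text
10.0167 [603.48682146 167.4860272  178.21925589] [ 1.79825065e+02 -1.16136656e-01 -1.74370984e+02] 0.16819140846181022 58.84841482329648 [-2.2943276   2.82317154  0.62025337]
[240.76028741 269.14663522]
[238.34118138 317.51237813]
```

View pics/f.png

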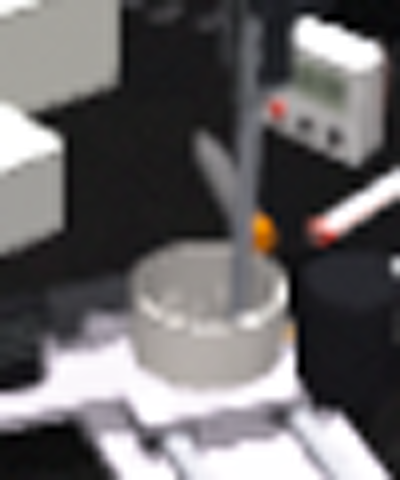

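The crop shows the rod inside the dish at column ~242, on the far side, with the beads inside the rim. Second turn.

>>> move_arm(
  rows=[
    [0.0008,-0.0049,0,0,0,0],
    [0.0031,-0.0094,0,0,0,0],
    [0.0066,-0.0129,0,0,0,0],
    [0.0111,-0.0152,0,0,0,0],
    [0.016,-0.016,0,0,0,0],
  ],
)

```text
clock: 10.48
eef_pos: [589.7, 148.7, 178.9]
tool_rot: [-179.9, 0.1, -174.3]
force: [-0.5, 0.4, -0.5]
gripper_width: 0.174
grip_force: 58.7
```

>>> move_arm(
  rows=[
    [0.0049,0.0008,0,0,0,0],
    [0.0094,0.0031,0,0,0,0],
    [0.0129,0.0066,0,0,0,0],
    [0.0152,0.0111,0,0,0,0],
    [0.016,0.016,0,0,0,0],
  ],
)

```text
clock: 10.9
eef_pos: [573.4, 164.5, 179.8]
tool_rot: [-180.0, 0.4, -174.3]
force: [2.9, 1.4, 0.2]
gripper_width: 0.171
grip_force: 58.6
```

>>> move_arm(
  rows=[
    [-0.0008,0.0049,0,0,0,0],
    [-0.0031,0.0094,0,0,0,0],
    [-0.0066,0.0129,0,0,0,0],
    [-0.0111,0.0152,0,0,0,0],
    [-0.016,0.016,0,0,0,0],
  ],
)

```text
clock: 11.32
eef_pos: [585.6, 181.3, 177.6]
tool_rot: [-179.9, -0.2, -174.3]
force: [-0.1, -3.1, -0.5]
gripper_width: 0.174
grip_force: 58.7
```

>>> move_arm(
  rows=[
    [-0.0049,-0.0008,0,0,0,0],
    [-0.0094,-0.0031,0,0,0,0],
    [-0.0129,-0.0066,0,0,0,0],
    [-0.0152,-0.0111,0,0,0,0],
    [-0.016,-0.016,0,0,0,0],
  ],
)

```text
clock: 11.73
eef_pos: [604.4, 166.8, 178.3]
tool_rot: [179.9, 0.0, -174.3]
force: [-0.3, -0.9, -0.5]
gripper_width: 0.169
grip_force: 58.6
```

>>> move_arm(
  rows=[
    [0.0008,-0.0049,0,0,0,0],
    [0.0031,-0.0094,0,0,0,0],
    [0.0066,-0.0129,0,0,0,0],
    [0.0066,-0.0129,0,0,0,0],
    [0.0066,-0.0129,0,0,0,0],
  ],
)

```text
clock: 12.15
eef_pos: [598.1, 153.3, 178.6]
tool_rot: [180.0, 0.0, -174.3]
force: [-0.0, 1.2, -0.7]
gripper_width: 0.175
grip_force: 58.8
```

>>> move_arm(
  rows=[
    [0,0,-0.005,0,0,0],
    [0,0,-0.014,0,0,0],
    [0,0,-0.026,0,0,0],
    [0,0,-0.04,0,0,0],
    [0,0,-0.054,0,0,0],
  ],
)

```text
clock: 12.57
eef_pos: [599.0, 153.6, 234.9]
tool_rot: [-180.0, 0.1, -174.3]
force: [0.5, -0.2, -0.0]
gripper_width: 0.169
grip_force: 58.7
```

>>> move_arm(
  rows=[
    [0,0,0,0,0,0],
    [0,0,0,0,0,0],
    [0,0,0,0,0,0],
    [0,0,0,0,0,0],
  ],
)

```text
clock: 12.9
eef_pos: [597.9, 153.5, 231.5]
tool_rot: [-180.0, -0.1, -174.3]
force: [0.7, -0.6, -0.5]
gripper_width: 0.172
grip_force: 58.6
```

Run:
```python
from h import *
o=arm.get_obs();p=o["eef_pos"];print(o["clock"],p,o["tool_rot"],o["gripper_width"],o["grip_force"],o["force"])
c="side";im=eyes.read_camera(c)[:,:,::-1];cv2.imwrite("pics/side_g.png",im)
q=np.array([340,193])
cv2.imwrite("pics/g.png",cv2.resize(im[q[1]-45:q[1]+30,q[0]-30:q[0]+30],(480,600),interpolation=cv2.INTER_CUBIC))
for z in (106,150,190): print(z,(proj(c,(p[0]-2.1,p[1],z))-q+[30,45]+.5)*8-.5)
```

```text
12.9 [597.90090426 153.4846956  231.54311966] [-1.79997816e+02 -9.86129263e-02 -1.74310329e+02] 0.1722830879125155 58.63735467195511 [ 0.67988196 -0.64973071 -0.46426078]
106 [280.45980091 349.83615161]
150 [284.76106777 262.99298207]
190 [288.81323543 181.17915977]
```

View pics/g.png

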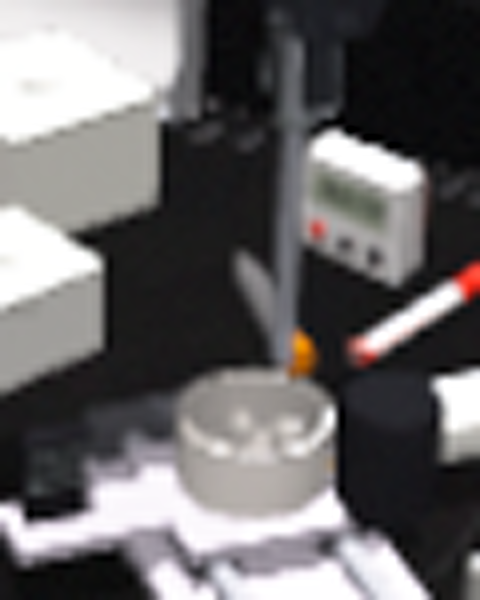

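Rod and beads look right: five beads inside the rim and the rod straight at columns 282–288. I go back over the stand by exactly reversing the commanded shifts.

>>> move_arm(
  rows=[
    [0.006,0.02,0,0,0,0],
    [0.015,0.053,0,0,0,0],
    [0.026,0.09,0,0,0,0],
    [0.037,0.128,0,0,0,0],
    [0.048,0.165,0,0,0,0],
  ],
)

```text
clock: 13.37
eef_pos: [533.2, 314.1, 231.5]
tool_rot: [-180.0, -0.1, -174.4]
force: [1.1, -0.5, 0.2]
gripper_width: 0.169
grip_force: 58.7
```

>>> move_arm(
  rows=[
    [0.007,0.025,0,0,0,0],
    [0.011,0.042,0,0,0,0],
    [0.0132,0.0504,0,0,0,0],
    [0.0132,0.0504,0,0,0,0],
    [0.0132,0.0504,0,0,0,0],
  ],
)

```text
clock: 13.78
eef_pos: [516.1, 361.4, 231.8]
tool_rot: [-179.9, -0.1, -174.3]
force: [0.8, -0.3, -0.8]
gripper_width: 0.17
grip_force: 58.7
```

>>> move_arm(
  rows=[
    [0,0,0,0,0,0],
    [0,0,0,0,0,0],
    [0,0,0,0,0,0],
    [0,0,0,0,0,0],
    [0,0,0,0,0,0],
  ],
)

```text
clock: 14.2
eef_pos: [516.6, 361.3, 232.6]
tool_rot: [180.0, 0.0, -174.4]
force: [0.1, -0.3, -0.1]
gripper_width: 0.172
grip_force: 58.7
```

Run:
```python
from h import *
o=arm.get_obs();p=o["eef_pos"];print(o["clock"],p,o["tool_rot"],o["gripper_width"],o["grip_force"],o["force"])
c="side";im=eyes.read_camera(c)[:,:,::-1]
q=np.array([309,151])
a=cv2.resize(im[q[1]-30:q[1]+30,q[0]-25:q[0]+25],(400,480),interpolation=cv2.INTER_CUBIC)
old=cv2.imread("pics/d.png")[:,400:]
cv2.imwrite("pics/k.png",np.hstack([old,a]))
```

```text
14.2 [516.55090248 361.25027535 232.61238741] [ 1.79999122e+02  8.23367841e-03 -1.74366606e+02] 0.17215898907311697 58.65243583917618 [ 0.11511587 -0.31205908 -0.05096331]
```

View pics/k.png

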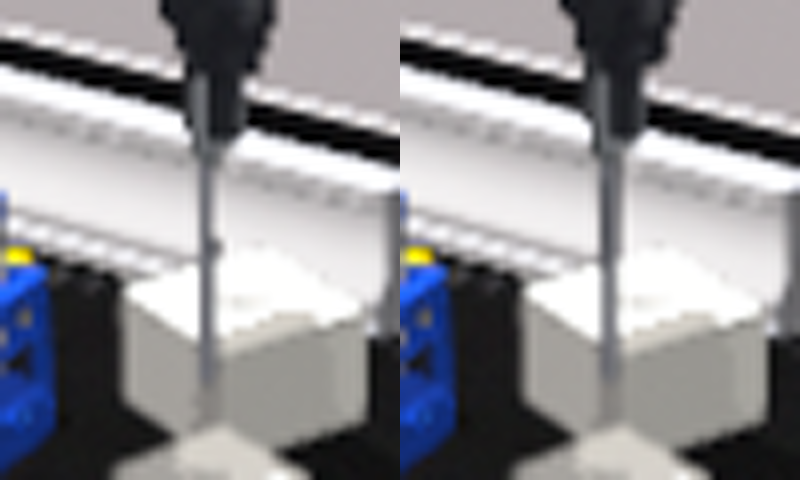

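Both halves, first lift and now, show the rod at the same place (columns 205 and 207), so I lower it gently and watch the force.

>>> move_arm(
  rows=[
    [0,0,0.009,0,0,0],
    [0,0,0.02,0,0,0],
    [0,0,0.031,0,0,0],
    [0,0,0.039,0,0,0],
    [0,0,0.044,0,0,0],
  ],
)

```text
clock: 14.67
eef_pos: [515.0, 361.3, 185.6]
tool_rot: [-179.9, -0.2, -174.3]
force: [0.3, -0.4, -0.6]
gripper_width: 0.169
grip_force: 58.6
```

>>> move_arm(
  rows=[
    [0,0,0.003,0,0,0],
    [0,0,0.006,0,0,0],
    [0,0,0.009,0,0,0],
    [0,0,0.012,0,0,0],
    [0,0,0.014,0,0,0],
  ],
)

```text
clock: 15.08
eef_pos: [516.3, 361.9, 174.5]
tool_rot: [180.0, 0.0, -174.3]
force: [-1.0, 0.3, -0.4]
gripper_width: 0.17
grip_force: 58.6
```

>>> move_arm(
  rows=[
    [0,0,0.005,0,0,0],
    [0,0,0.01,0,0,0],
    [0,0,0.015,0,0,0],
    [0,0,0.02,0,0,0],
    [0,0,0.024,0,0,0],
  ],
)

```text
clock: 15.5
eef_pos: [516.1, 361.9, 149.8]
tool_rot: [180.0, -0.0, -174.3]
force: [0.2, 0.6, -0.6]
gripper_width: 0.169
grip_force: 58.7
```

>>> move_arm(
  rows=[
    [0,0,0.004,0,0,0],
    [0,0,0.008,0,0,0],
    [0,0,0.012,0,0,0],
    [0,0,0.015,0,0,0],
    [0,0,0.015,0,0,0],
  ],
)

```text
clock: 15.92
eef_pos: [516.0, 361.9, 134.7]
tool_rot: [180.0, -0.0, -174.3]
force: [0.8, 1.1, -0.3]
gripper_width: 0.172
grip_force: 58.7
```

>>> move_arm(
  rows=[
    [0,0,0.001,0,0,0],
    [0,0,0.001,0,0,0],
    [0,0,0.001,0,0,0],
  ],
)

```text
clock: 16.17
eef_pos: [516.2, 361.8, 134.6]
tool_rot: [180.0, -0.0, -174.3]
force: [-0.3, 0.3, -1.0]
gripper_width: 0.171
grip_force: 58.7
```

>>> move_arm(
  rows=[
    [0,0,0,0,0,0],
    [0,0,0,0,0,0],
    [0,0,0,0,0,0],
    [0,0,0,0,0,0],
    [0,0,0,0,0,0],
  ],
  grip=1,
)

```text
clock: 16.58
eef_pos: [516.3, 361.8, 134.7]
tool_rot: [-180.0, 0.0, -174.3]
force: [0.5, 0.4, 0.2]
gripper_width: 0.869
grip_force: 0.0
```

>>> move_arm(
  rows=[
    [0,0,0,0,0,0],
    [0,0,0,0,0,0],
    [0,0,0,0,0,0],
    [0,0,0,0,0,0],
    [0,0,0,0,0,0],
  ],
)

```text
clock: 17.0
eef_pos: [516.2, 361.8, 134.5]
tool_rot: [-180.0, -0.0, -174.3]
force: [-0.1, -0.3, -0.2]
gripper_width: 0.999
grip_force: 0.0
```

>>> move_arm(
  rows=[
    [0,0,-0.015,0,0,0],
    [0,0,-0.035,0,0,0],
    [0,0,-0.06,0,0,0],
    [0,0,-0.085,0,0,0],
    [0,0,-0.1,0,0,0],
  ],
)

```text
clock: 17.42
eef_pos: [517.1, 362.3, 237.9]
tool_rot: [179.9, 0.2, -174.3]
force: [0.2, 0.4, 0.3]
gripper_width: 1.0
grip_force: 0.0
```

Run:
```python
from h import *
o=arm.get_obs();p=o["eef_pos"];print(o["clock"],p,o["tool_rot"],o["gripper_width"],o["force"])
a=np.load("masks.npz")["S"].astype(float);b=eyes.read_camera("side").astype(float)
# shaft columns per row near stand, then and now
for nm,im in(("start",a),("now",b)):
    for r in(152,158,165,172,178):
        g=im[r,300:320].mean(1);print(nm,r,np.round(g).astype(int))
for r in spotter.pinpoint("side","rod_handle")[:2]: print(r)
for r in spotter.pinpoint("side","rod_tip")[:2]: print(r)
```

```text
17.4167 [517.09712324 362.29349577 237.9053529 ] [ 179.92034309    0.21897062 -174.30892018] 0.9996618407884248 [0.23293104 0.39413322 0.31092177]
start 152 [225 191 173 175 182 191 206 189 109 163 163 191 239 244 251 249 245 251
 248 237]
start 158 [204 242 253 254 254 254 254 253 187 103 101 123 188 228 235 241 246 250
 254 254]
start 165 [159 159 159 159 159 160 159 159 148 116 127 169 213 196 151 154 155 161
 162 162]
start 172 [ 44  93 133 149 159 159 159 159 151 132 136 139 161 161 161 161 161 161
 161 161]
start 178 [200 235 249 254 254 254 254 254 252 202 134 154 207 225 246 251 254 254
 232 156]
now 152 [226 192 174 176 183 191 208 190  76  94  94 166 240 245 251 249 246 251
 249 238]
now 158 [206 242 254 255 255 255 255 251 128  88  86 146 223 229 237 242 247 251
 255 255]
now 165 [160 160 160 160 160 161 160 161 147 112 119 138 167 161 147 148 148 148
 149 150]
now 172 [ 45  94 134 151 160 161 160 161 147 114 119 128 149 149 149 149 149 150
 149 149]
now 178 [ 99 122 141 164 163 163 171 196 189 126 123 160 207 208 209 208 208 196
 149  96]
{'pixel': [309.6, 157.3], 'conf': 0.67}
{'pixel': [309.0, 187.1], 'conf': 0.65}
```

The rod stands in the hole as it did at the start. Now over to the fin.

>>> move_arm(
  rows=[
    [0.005,-0.02,0,0,0,0],
    [0.012,-0.052,0,0,0,0],
    [0.019,-0.088,0,0,0,0],
    [0.027,-0.124,0,0,0,0],
    [0.034,-0.158,0,0,0,0],
  ],
)

```text
clock: 17.98
eef_pos: [496.3, 199.5, 231.8]
tool_rot: [-180.0, -0.2, -174.3]
force: [0.3, -1.3, 0.1]
gripper_width: 1.004
grip_force: 0.0
```

>>> move_arm(
  rows=[
    [0.005,-0.022,0.01,0,0,0],
    [0.008,-0.037,0.03,0,0,0],
    [0.0095,-0.0432,0.055,0,0,0],
    [0.0095,-0.0432,0.08,0,0,0],
    [0.0095,-0.0432,0.1,0,0,0],
  ],
)

```text
clock: 18.4
eef_pos: [490.6, 156.3, 130.5]
tool_rot: [-180.0, -0.3, -174.4]
force: [0.6, 0.1, 0.2]
gripper_width: 0.997
grip_force: 0.0
```

>>> move_arm(
  rows=[
    [0,0,0.01,0,0,0],
    [0,0,0.01,0,0,0],
    [0,0,0.01,0,0,0],
  ],
)

```text
clock: 18.65
eef_pos: [492.2, 157.3, 123.5]
tool_rot: [-180.0, -0.1, -174.3]
force: [0.3, -0.4, 0.9]
gripper_width: 0.998
grip_force: 0.0
```

Run:
```python
from h import *
o=arm.get_obs();p=o["eef_pos"];print(o["clock"],p,o["tool_rot"],o["gripper_width"],o["force"])
im=eyes.read_camera("side")
for r in spotter.pinpoint("side","fin")[:2]: print(r,at_z("side",r["pixel"],70))
for c in("side",):
    d=np.load("masks.npz");S=d["S"].astype(int).mean(2)
    print(np.round(S[186:212,300:322]).astype(int))
    for X in((493,157.3,86),(493,157.3,70),(477.5,155.6,86),(508.5,159,86)): print(X,np.round(proj(c,X),1))
```

```text
18.65 [492.1617185  157.32485701 123.5240595 ] [-1.79997907e+02 -1.39247848e-01 -1.74298798e+02] 0.9976484147910861 [ 0.33026884 -0.42003896  0.91537463]
{'pixel': [315.0, 201.9], 'conf': 0.95} [491.60446691 163.82455058  70.        ]
{'pixel': [352.8, 238.2], 'conf': 0.36} [560.68056186 -59.84391779  70.        ]
[[163 163 163 163 164 163 163 183 231 241 192 140 143 146 149 156 156 157
  157 157 157 157]
 [163 163 163 163 164 164 164 164 161 152 150 148 151 151 153 157 156 156
  157 157 156 156]
 [164 163 162 163 163 163 163 163 161 158 157 157 156 158 157 157 156 157
  157 156 157 157]
 [163 164 163 163 164 163 163 162 161 158 157 157 157 156 157 156 156 157
  157 157 157 157]
 [154 163 164 164 163 163 163 163 162 159 156 156 156 157 157 156 157 157
  157 157 157 157]
 [114 147 164 163 163 163 164 163 162 160 156 157 157 157 157 157 157 157
  157 156 150 130]
 [ 45  94 136 154 164 163 163 164 162 158 156 157 156 157 157 156 157 153
  140 130 111  64]
 [ 22  30  65 113 147 163 163 163 162 159 157 157 157 156 157 150 134 122
   91  59  29  28]
 [ 23  23  25  45  95 136 154 163 163 15
[... 1060 characters left out ...]
45 112 199 212]
 [ 29  29  27  28  27  25  25  26  27  25  26  25  25  37  57  64  48  57
   55  81 210 252]
 [ 26  27  29  29  28  27  26  27  26  26  25  25  24  36  52  62  53  65
   62  71 204 254]
 [ 28  29  28  28  28  27  27  26  26  24  26  24  26  40  45  30  21  21
   21  71 175 248]
 [ 24  26  27  27  26  26  27  27  72 121 142 151  20  24  24  23  22  22
   22  65 146 237]
 [ 27  26  25  27  28  26  26  26 104 199 237 227  22  23  23  22  22  22
   22  76 185 249]
 [ 24  27  26  27  23  26  25  28  88 210 252 238  90  25  40  84 138 190
  223 228 247 254]]
(493, 157.3, 86) [315.8 199. ]
(493, 157.3, 70) [315.8 202.9]
(477.5, 155.6, 86) [311.6 199.8]
(508.5, 159, 86) [320.  198.2]
```

>>> move_arm(
  rows=[
    [-0.0005,0,0.015,0,0,0],
    [-0.0005,0,0.03,0,0,0],
    [-0.0005,0,0.043,0,0,0],
    [-0.0005,0,0.053,0,0,0],
    [-0.0005,0,0.06,0,0,0],
  ],
)

```text
clock: 19.17
eef_pos: [493.8, 157.5, 64.7]
tool_rot: [180.0, 0.1, -174.3]
force: [-0.5, -0.5, 0.0]
gripper_width: 0.997
grip_force: 0.0
```

>>> move_arm(
  rows=[
    [0,0,0.004,0,0,0],
    [0,0,0.008,0,0,0],
    [0,0,0.0105,0,0,0],
    [0,0,0.0105,0,0,0],
    [0,0,0.0105,0,0,0],
  ],
)

```text
clock: 19.58
eef_pos: [493.6, 157.4, 54.3]
tool_rot: [180.0, 0.0, -174.3]
force: [0.1, 0.2, 0.3]
gripper_width: 0.997
grip_force: 0.0
```

>>> move_arm(
  rows=[
    [0,0,0,0,0,0],
    [0,0,0,0,0,0],
    [0,0,0,0,0,0],
    [0,0,0,0,0,0],
    [0,0,0,0,0,0],
  ],
  grip=0,
)

```text
clock: 20.0
eef_pos: [493.4, 157.4, 54.2]
tool_rot: [-180.0, 0.0, -174.3]
force: [-0.4, -0.6, -1.4]
gripper_width: 0.295
grip_force: 0.0
```

>>> move_arm(
  rows=[
    [0,0,0,0,0,0],
    [0,0,0,0,0,0],
    [0,0,0,0,0,0],
    [0,0,0,0,0,0],
    [0,0,0,0,0,0],
  ],
)

```text
clock: 20.42
eef_pos: [493.5, 157.2, 54.4]
tool_rot: [-180.0, 0.0, -174.2]
force: [-1.1, -1.6, 4.9]
gripper_width: 0.132
grip_force: 59.2
```

>>> move_arm(
  rows=[
    [0,0,0,0,0,0],
    [0,0,0,0,0,0],
    [0,0,0,0,0,0],
  ],
)

```text
clock: 20.67
eef_pos: [493.5, 157.3, 54.4]
tool_rot: [-180.0, 0.0, -174.3]
force: [-1.5, -2.2, 6.1]
gripper_width: 0.132
grip_force: 59.4
```

Fin gripped. I slide along the rail, first quickly over the free stretch.

>>> move_arm(
  rows=[
    [0,-0.004,0,0,0,0],
    [0,-0.012,0,0,0,0],
    [0,-0.022,0,0,0,0],
    [0,-0.034,0,0,0,0],
    [0,-0.046,0,0,0,0],
  ],
)

```text
clock: 21.08
eef_pos: [498.6, 110.7, 54.4]
tool_rot: [180.0, 0.1, -174.3]
force: [0.6, 1.6, 3.1]
gripper_width: 0.129
grip_force: 59.3
```

>>> move_arm(
  rows=[
    [0,-0.012,0,0,0,0],
    [0,-0.024,0,0,0,0],
    [0,-0.035,0,0,0,0],
    [0,-0.044,0,0,0,0],
    [0,-0.05,0,0,0,0],
  ],
)

```text
clock: 21.5
eef_pos: [504.2, 60.3, 54.4]
tool_rot: [-180.0, 0.2, -174.4]
force: [6.0, 2.8, 2.3]
gripper_width: 0.131
grip_force: 59.1
```

>>> move_arm(
  rows=[
    [0,-0.004,0,0,0,0],
    [0,-0.008,0,0,0,0],
    [0,-0.011,0,0,0,0],
    [0,-0.014,0,0,0,0],
    [0,-0.017,0,0,0,0],
  ],
)

```text
clock: 21.92
eef_pos: [505.9, 44.4, 54.4]
tool_rot: [-180.0, 0.2, -174.3]
force: [5.8, 2.7, 0.5]
gripper_width: 0.132
grip_force: 59.0
```

Run:
```python
from h import *
o=arm.get_obs();p=o["eef_pos"];print(o["clock"],p,o["tool_rot"],o["gripper_width"],o["force"])
im=eyes.read_camera("top")
for t in("notch","lens_head"):
  for c in("top","side"):
    if c=="side": eyes.read_camera(c)
    for r in spotter.pinpoint(c,t)[:1]: print(c,t,r,at_z(c,r["pixel"],70 if t=="notch" else 0))
u=np.array([-.103,.995]);print("travel",-(p[:2]-[493.5,157.3])@u, "left to barrel",(p[:2]-[597,27])@u)
```

```text
21.9167 [505.92176773  44.35268199  54.37162179] [-179.98077781    0.2029205  -174.34102045] 0.13189374522762323 [5.81022605 2.71437863 0.50708358]
top notch {'pixel': [327.3, 165.3], 'conf': 0.8} [599.25881174  40.68012702  70.        ]
side notch {'pixel': [356.3, 221.8], 'conf': 0.57} [597.41371661  18.82771533  70.        ]
top lens_head {'pixel': [333.0, 168.1], 'conf': 0.57} [599.0852289  18.9120807   0.       ]
side lens_head {'pixel': [419.4, 292.5], 'conf': 0.25} [ 7.01454241e+02 -2.53622215e+02  1.13686838e-13]
travel 113.66202349137066 left to barrel 26.646976508629344
```

>>> move_arm(
  rows=[
    [-0.0003,-0.002,0,0,0,0],
    [-0.0005,-0.004,0,0,0,0],
    [-0.0005,-0.005,0,0,0,0],
    [-0.0005,-0.006,0,0,0,0],
    [-0.0005,-0.007,0,0,0,0],
  ],
)

```text
clock: 22.68
eef_pos: [506.6, 37.7, 54.4]
tool_rot: [-180.0, 0.1, -174.3]
force: [5.7, 2.6, 3.2]
gripper_width: 0.13
grip_force: 59.2
```

>>> move_arm(
  rows=[
    [-0.0001,-0.0005,0,0,0,0],
    [-0.0001,-0.001,0,0,0,0],
    [-0.0002,-0.0015,0,0,0,0],
    [-0.0002,-0.002,0,0,0,0],
    [-0.0002,-0.0025,0,0,0,0],
  ],
)

```text
clock: 23.1
eef_pos: [506.9, 35.3, 54.4]
tool_rot: [-180.0, 0.1, -174.3]
force: [5.5, 2.1, 3.2]
gripper_width: 0.13
grip_force: 59.3
```

>>> move_arm(
  rows=[
    [0,-0.0005,0,0,0,0],
    [0,-0.001,0,0,0,0],
    [0,-0.0015,0,0,0,0],
    [0,-0.002,0,0,0,0],
    [0,-0.0025,0,0,0,0],
  ],
)

```text
clock: 23.52
eef_pos: [507.1, 32.9, 54.4]
tool_rot: [-180.0, 0.1, -174.3]
force: [5.5, 2.1, 3.0]
gripper_width: 0.129
grip_force: 59.3
```

>>> move_arm(
  rows=[
    [0,-0.0005,0,0,0,0],
    [-0.0001,-0.001,0,0,0,0],
    [-0.0002,-0.0015,0,0,0,0],
    [-0.0003,-0.002,0,0,0,0],
    [-0.0003,-0.0025,0,0,0,0],
  ],
)

```text
clock: 23.93
eef_pos: [507.4, 30.5, 54.4]
tool_rot: [-180.0, 0.1, -174.3]
force: [5.2, 1.7, 5.1]
gripper_width: 0.132
grip_force: 59.4
```

>>> move_arm(
  rows=[
    [0,-0.0005,0,0,0,0],
    [0,-0.001,0,0,0,0],
    [0,-0.0015,0,0,0,0],
    [0,-0.002,0,0,0,0],
    [0,-0.0025,0,0,0,0],
  ],
)

```text
clock: 24.35
eef_pos: [507.7, 28.0, 54.3]
tool_rot: [-180.0, 0.1, -174.3]
force: [5.6, 2.8, 5.4]
gripper_width: 0.131
grip_force: 59.5
```

>>> move_arm(
  rows=[
    [0,-0.0005,0,0,0,0],
    [0,-0.001,0,0,0,0],
    [0,-0.001,0,0,0,0],
    [0,-0.0015,0,0,0,0],
    [0,-0.0015,0,0,0,0],
  ],
)

```text
clock: 24.77
eef_pos: [507.9, 26.5, 54.4]
tool_rot: [-180.0, 0.1, -174.3]
force: [5.4, 2.0, 4.4]
gripper_width: 0.133
grip_force: 59.5
```

>>> move_arm(
  rows=[
    [0,-0.0005,0,0,0,0],
    [0,-0.001,0,0,0,0],
    [0,-0.001,0,0,0,0],
    [0,-0.0015,0,0,0,0],
    [0,-0.0015,0,0,0,0],
  ],
)

```text
clock: 25.18
eef_pos: [507.9, 25.7, 54.4]
tool_rot: [179.9, 0.1, -174.3]
force: [4.9, 5.6, 5.3]
gripper_width: 0.125
grip_force: 59.6
```

>>> move_arm(
  rows=[
    [0,-0.0005,0,0,0,0],
    [0,-0.001,0,0,0,0],
    [0,-0.001,0,0,0,0],
    [0,-0.0015,0,0,0,0],
    [0,-0.0015,0,0,0,0],
  ],
)

```text
clock: 25.6
eef_pos: [508.0, 24.7, 54.3]
tool_rot: [179.9, 0.1, -174.3]
force: [4.9, 5.7, 5.5]
gripper_width: 0.131
grip_force: 59.6
```

>>> move_arm(
  rows=[
    [0,-0.0005,0,0,0,0],
    [0,-0.001,0,0,0,0],
    [0,-0.001,0,0,0,0],
    [0,-0.0015,0,0,0,0],
    [0,-0.0015,0,0,0,0],
  ],
)

```text
clock: 26.02
eef_pos: [508.2, 22.7, 54.3]
tool_rot: [180.0, 0.1, -174.3]
force: [5.2, 4.1, 4.3]
gripper_width: 0.133
grip_force: 59.5
```

The push rose from about 2 to 5.7 N at y≈25.5 and is falling again at 22.7: the ridge. I go on in small steps and watch for the draw-in.

>>> move_arm(
  rows=[
    [0,-0.0005,0,0,0,0],
    [0,-0.001,0,0,0,0],
    [0,-0.001,0,0,0,0],
    [0,-0.0015,0,0,0,0],
    [0,-0.0015,0,0,0,0],
  ],
)

```text
clock: 26.43
eef_pos: [508.5, 20.5, 54.3]
tool_rot: [-180.0, 0.1, -174.3]
force: [5.3, 1.1, 4.2]
gripper_width: 0.128
grip_force: 59.5
```

>>> move_arm(
  rows=[
    [0,-0.0005,0,0,0,0],
    [0,-0.001,0,0,0,0],
    [0,-0.001,0,0,0,0],
    [0,-0.001,0,0,0,0],
    [0,-0.001,0,0,0,0],
  ],
)

```text
clock: 26.85
eef_pos: [508.7, 19.0, 54.4]
tool_rot: [-179.9, 0.1, -174.3]
force: [5.1, -0.7, 4.9]
gripper_width: 0.129
grip_force: 59.4
```

>>> move_arm(
  rows=[
    [0,-0.0005,0,0,0,0],
    [0,-0.001,0,0,0,0],
    [0,-0.001,0,0,0,0],
    [0,-0.001,0,0,0,0],
    [0,-0.001,0,0,0,0],
  ],
)

```text
clock: 27.27
eef_pos: [508.8, 17.7, 54.3]
tool_rot: [-179.9, 0.1, -174.3]
force: [4.5, -1.1, 3.7]
gripper_width: 0.129
grip_force: 59.3
```

>>> move_arm(
  rows=[
    [0,-0.0005,0,0,0,0],
    [0,-0.0005,0,0,0,0],
    [0,-0.0005,0,0,0,0],
    [0,-0.0005,0,0,0,0],
    [0,-0.0005,0,0,0,0],
  ],
)

```text
clock: 27.68
eef_pos: [508.9, 17.0, 54.4]
tool_rot: [-179.9, 0.1, -174.3]
force: [4.8, -1.7, 3.9]
gripper_width: 0.131
grip_force: 59.3
```

>>> move_arm(
  rows=[
    [0,-0.0005,0,0,0,0],
    [0,-0.0005,0,0,0,0],
    [0,-0.0005,0,0,0,0],
    [0,-0.0005,0,0,0,0],
    [0,-0.0005,0,0,0,0],
  ],
)

```text
clock: 28.1
eef_pos: [508.9, 16.6, 54.4]
tool_rot: [-179.9, 0.1, -174.3]
force: [4.6, -2.4, 4.3]
gripper_width: 0.129
grip_force: 59.4
```

>>> move_arm(
  rows=[
    [0,-0.0005,0,0,0,0],
    [0,-0.0005,0,0,0,0],
    [0,-0.0005,0,0,0,0],
    [0,-0.0005,0,0,0,0],
    [0,-0.0005,0,0,0,0],
  ],
)

```text
clock: 28.52
eef_pos: [508.9, 16.5, 54.4]
tool_rot: [-179.9, 0.1, -174.3]
force: [5.3, -1.0, 4.6]
gripper_width: 0.133
grip_force: 59.4
```

>>> move_arm(
  rows=[
    [0,-0.0005,0,0,0,0],
    [0,-0.001,0,0,0,0],
    [0,-0.001,0,0,0,0],
    [0,-0.001,0,0,0,0],
    [0,-0.001,0,0,0,0],
  ],
)

```text
clock: 28.93
eef_pos: [509.0, 16.1, 54.4]
tool_rot: [-180.0, 0.1, -174.3]
force: [5.2, 2.1, 4.8]
gripper_width: 0.129
grip_force: 59.5
```

>>> move_arm(
  rows=[
    [0,0,0,0,0,0],
    [0,0,0,0,0,0],
    [0,0,0,0,0,0],
  ],
)

```text
clock: 29.18
eef_pos: [509.0, 16.1, 54.4]
tool_rot: [-180.0, 0.1, -174.3]
force: [5.8, 1.0, 4.9]
gripper_width: 0.131
grip_force: 59.5
```

Run:
```python
from h import *
o=arm.get_obs();p=o["eef_pos"];print(o["clock"],p,o["force"],o["torque"])
u=np.array([-.105,.9945]);print("travel",-(p[:2]-[493.5,157.3])@u)
eyes.read_camera("side")
for c in ("side",):
    for t,z in(("fin",70),("dish",45),("notch",70),("rod_tip",6),("rod_handle",151)):
        for r in spotter.pinpoint(c,t)[:1]: print(t,np.round(r["pixel"],1),round(r["conf"],2),np.round(at_z(c,r["pixel"],z),1))
    for r in spotter.pinpoint(c,"bead_1_center"): print("bead",np.round(r["pixel"],1),round(r["conf"],2),np.round(at_z(c,r["pixel"],53),1))
```

```text
29.1833 [508.98139587  16.11065253  54.35456078] [5.79572348 0.97271049 4.93619423] [ 0.35062256 -0.71528314  0.43527768]
travel 142.03835262092986
fin [330.3 222.5] 0.77 [513.5  34.   70. ]
dish [357.7 225.5] 0.79 [607.4  29.9  45. ]
notch [354.9 220.1] 0.87 [595.8  28.8  70. ]
rod_tip [308.6 188. ] 0.51 [509.9 363.7   6. ]
```

The force dipped to -2.4 N and then rose back to about +2 N with the carriage stopping at y≈16.2. That is 5 mm past the crest at ~21.3 and fits a travel of 142 mm, so the carriage is seated. Handing in.

```bash
python3 -c "
from cell import arm
print(arm.sign_off())"
```

```text
the job is handed in; nothing more can be done
None
```

I stirred the beads two full clockwise turns, returned the rod to its stand, slid the carriage into the detent notch, and handed in while still gripping the fin; no pass/fail verdict came back, and the beads' final positions were not checked after the slide.

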